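# Wash bottle from the stock carton to the bolted desk dock

## Task

Take the narrow-necked wash bottle out of the leaning, partitioned stock carton and set it down upright in the metal bottle dock (put it down, do not drop it). Then slide the dock's bolt across the open front, fully home in its keeper, so that the bottle is locked in. Leave the other stock in its cells and do not push the juice bottle, cup or book about.

Things in the scene. Friction and masses are not known exactly. Their poses are not given: they have to be found in the camera images.
- carton: Open cardboard carton fixed on a low stand, 183 x 290 x 151 mm (its own x, y, z); origin at the centre of its underside. It leans 28 degrees towards the robot: its z axis is the way out of the cells, y is level, x points away from the robot and up. Six cells: 2 rows (carton x -44.5 near, +44.5 far) by 3 columns (y -95, 0, 95 mm). The wash bottle is in one of the near row's cells.
- carton_mouth (a point): Centre of the carton's mouth, level with its rim; axes as carton. Each cell is 84 mm (x) by 90 mm (y) inside and 146 mm deep; walls, floor and dividers are 5 mm thick, dividers as high as the rim, so a gripper goes in partly closed. Every item stands on its cell's floor and leans on the cell wall nearest the robot.
- wash_center (a point): The wash bottle, half-way up (68 mm above its base), z along it towards the cap. White, 136 mm tall: round body 62 mm wide up to 78 mm, sloping shoulders to 92 mm, 24 mm neck, grey cap. 0.2 to 0.41 kg. The only item with shoulders and a narrow cap. Its top is 10 mm below the carton's rim. Held by the cap it can swing between the finger pads: look again once it is out.
- wash_cap (a point): On the wash bottle's axis, half-way up its cap, 118 mm above its base: the place to grip. The cap is a cylinder 30 mm in diameter, from 100 to 136 mm above the base. Axes as wash_center.
- tub: Stock in the near row: straight-sided white tub 62 mm in diameter, 97 mm tall, with a full-width grey lid. Origin at its base. Leave it.
- can_a: Stock in the near row: straight white can 62 mm in diameter, 126 mm tall, with a 54 mm wide grey top. Origin at its base. Leave it.
- can_b: Can like can_a, in the far row. Leave it.
- can_c: Can like can_a, in the far row. Leave it.
- dock: Aluminium bottle dock fixed to the desk; origin on the desk under the centre of its bay. Side walls with inner faces at dock y -42 and +42 mm, back wall with inner face at x +40 mm, all up to 70 mm above the desk; open above and in front (dock -x, towards the robot). Grey bolt block and track beside the front: x -65 to -31, y -210 to -50 mm, 62 mm high.
- dock_floor (a point): Centre of the bay's floor, 10 mm above the desk: where the bottle's base belongs; axes as dock. The bolt's rod, 12 mm thick, crosses the front along dock y at x -48 mm, 55 mm above the desk; a bottle on the bay's centre clears it by 11 mm. Keeper at x -48, y 51 mm, up to 69 mm above the desk.
- bolt (a joint): How far the dock's bolt is slid, m: 0 fully withdrawn, 0.1 fully home against its stop with its tip in the keeper. It moves along dock +y, stays where it is left and resists with about 4 N of friction. It starts at 0 to 0.012.
- bolt_knob (a point): Centre of the black knob, an upright cylinder 20 mm in diameter and 26 mm tall, on top of the bolt's upright 12 mm handle, 115 mm above the desk; it travels with the bolt (dock x -48 mm, y -183 mm + joint value). Axes as dock.
- juice: Bystander: juice bottle, 68 mm in diameter, 190 mm tall, behind the dock. Origin at its base.
- cup: Bystander: white ceramic cup, 76 mm wide, 100 mm tall. Origin at its base.
- book: Bystander: closed sketchbook lying flat, 106 x 144 x 28 mm. Origin at its underside.

How it is judged:
On the way, in this order (a step that is already met when the one before it is completed fails the run):
1. the wash bottle has been lifted out of its cell: its base is past the carton's rim (z of wash_center in the frame of carton above 0.215 m), for 0.05 s.
2. the bottle is down in the dock's bay, base on its floor to within 8 mm, while the fingers still hold it (x of wash_center in the frame of dock between -0.014 and 0.016 m and y of wash_center in the frame of dock between -0.016 and 0.016 m and z of wash_center in the frame of dock_floor below 0.076 m and angle between wash_center's own z axis and vertical below 0.2 rad and contact force between the fingers and wash above 0.5 N), for 0.1 s.
3. the bolt is fully home (within 6 mm) (value of joint bolt above 0.094 m), for 0.2 s.
At the end, for the whole second after the job is handed in: The wash bottle stands upright (within 0.08 rad) and at rest on the floor of the dock's bay (base within 4 mm of the floor, axis within 16 mm of the bay's centre lines), and the bolt is home in its keeper (joint above 0.094 of 0.1) (x of wash_center in the frame of dock between -0.014 and 0.016 m and y of wash_center in the frame of dock between -0.016 and 0.016 m and z of wash_center in the frame of dock_floor below 0.072 m and angle between wash_center's own z axis and vertical below 0.08 rad and linear speed of wash below 0.02 m/s and value of joint bolt above 0.094 m); the robot touches nothing.
It fails at once if other stock pulled out or shifted by more than 50 mm (distance of any of tub, can_a, can_b, can_c from where it was at the start of the episode above 0.05 m).
It fails at once if juice bottle, cup or book pushed by more than 30 mm (distance of any of juice, cup, book from where it was at the start of the episode above 0.03 m).
It also fails if it takes over 58 s, if anything falls off the work surface, if the arm or the gripper's body presses on something with over 40 N, if the wrist force passes 120 N, or if a joint passes its speed limit or range.

## Robot

A 6-joint arm with a two-finger parallel gripper is mounted at the origin on the work surface. World frame = base frame: x ahead of the robot, y to its left, z up, the work surface at z = 0. Lengths are in m, angles in rad, forces in N, time in s.
With the tool pointing down it reaches from about 0.375 to 0.9 m from the base axis. Payload 3.1 kg.
Tool frame: the origin (TCP) lies between the finger pads; the fingertips stand 8 mm ahead of it and the grasp point (between the pads) lies 11 mm behind it; z points along the fingers, y is the line along which they close (so a half turn about z gives the same grasp; the last joint's range is limited). The gripper opens to 85 mm and grips with 20 to 120 N. Pads are 22 mm wide; open, the fingers measure 114 mm over their backs; the gripper's body (76 mm by 85 mm) begins 54 mm behind the grasp point. The pads swing forward as they close: fully open they stand 13 mm farther back than shut.
Start: joints at [-1.337, 0.527, 1.433, -0, 1.181, -0.178], TCP at [0.251, -0.572, 0.239] pointing down, gripper open.
Joint ranges: [-3.08, 3.08], [-0.75, 2.2], [0.22, 2.44], [-1.43, 4.57], [0, 2.65], [-2.85, 2.85]. Speed limits (rad/s): [2.79, 2.79, 3.14, 3.14, 3.14, 3.14].

## Interface

Orientations are given as a unit quaternion [x, y, z, w].
In Python, from station import readout, cams, sign_off gives the robot as it stands.
- The arm moves only by the tool send_rows, never from a script. Its argument "commands" is text: rows parted by semicolons, each of 5 numbers parted by spaces: the finger opening in mm, from 0 to 85.4, then the shift along the tool's x, y, z each as a share of 0.02 m, from -1 to 1, then the turn about the tool's z as a share of 4 degrees, from -1 to 1. In form: grip dx dy dz spin; .... A call has 1 to 20 rows; each row shifts and turns the commanded pose from where the row before left it, along the tool's axes as they then stand; what a row does not reach is not made up. A row lasts 1/12 s, in which the tool goes at most 41.7 mm and 7.16 degrees, less where a joint would pass 70% of its speed; a pose out of reach is approached as far as the arm can. A call with a number of a shift or a turn outside -1 to 1 is refused whole. A call with a gripper value outside its range is refused whole. The fingers move at their own pace and stop on an object; "grip_force" is the grip in N (left out, the last holds). Time passes only in rows, so rows that do not move let the fingers close. It gives the time, the measured TCP pose, the force, the opening and the grip force at its end, in the units of the state.
- readout.sense(): the state, without advancing time (a new reading comes with each control period).
- cams.snapshot(name): name is "side" or "top" or "wrist"; returns a dict with "pixels" (384x512x3 uint8, red, green, blue), "intrinsics" (3x3 intrinsics, pixels), "eye" and "rotation" of the camera in the world. Camera axes: x right, y down, z forward; pixel columns grow to the right and rows downward; lengths in m; the calibration is good to about 2 mm. A picture is of the moment at which its call begins. There is no depth.
- sign_off(): hands the job in; it is judged then, once.
The state is a dict: "t": time; "q": joint angles; "qd": joint speeds; "tau": joint torques, N m; "tcp_pos": TCP position; "tool_rot": TCP orientation; "force": force on the tool from outside, world axes, zero at the start; "ft_torque": the same for the moment, N m; "finger_gap": opening from 0.0 (shut) to 1.0 (fully open); "gripper_force": force on a finger pad.
Only numpy, scipy, OpenCV 4.12 (cv2) and the standard library are available. Lean on these libraries where they do the work, as an engineer would, in place of code of your own. Each camera call takes 0.05 s, during which the arm holds its last target. There are 200 camera calls.

## Working session

There is one attempt and no reset: what is moved stays moved. The work goes in short steps, Python scripts to look and compute and a tool call to move; the robot and the scene stay as the last step left them, time stands still between calls to the robot, and variables do not carry over. Pictures are saved under pics/ and viewed, at most 12 in all, crops included, and the job is handed in when it is done.

Besides the shell and the picture viewer there is one more tool, called after "Request:" by a JSON object that holds its "api" and its "payload", one argument or row to a line. send_rows: Moves the arm, as the interface text tells. Its arguments: {"type":"object","properties":{"commands":{"type":"string"},"grip_force":{"type":"number"}},"required":["commands"]}

```bash
mkdir -p pics; ls; python3 - <<'E'
from station import readout, cams
import cv2,numpy as np
print(readout.sense())
for n in ["side","top","wrist"]:
    s=cams.snapshot(n); cv2.imwrite(f"pics/{n}0.png",s["pixels"][:,:,::-1]); np.savez(f"{n}0.npz",**s)
    print(n,s["intrinsics"].tolist(),s["eye"],np.round(s["rotation"],4).tolist())
E
```

```text
pics
{'t': 0.0, 'q': array([-1.33650061e+00,  5.28492438e-01,  1.43391901e+00,  1.05562905e-05,
        1.18138780e+00, -1.78491091e-01]), 'qd': array([ 0.00073768, -0.00035259, -0.00108526,  0.00048569, -0.00098489,
       -0.00073418]), 'tau': array([-1.55238959e-03, -4.42355597e+01, -1.78021109e+01, -3.02099070e-04,
        8.68811767e-03, -3.37561424e-06]), 'tcp_pos': array([ 0.25059567, -0.57179205,  0.23831215]), 'tool_rot': array([ 9.78776198e-01,  2.04929100e-01, -2.59015978e-05, -1.10300115e-03]), 'force': array([-0.17285232, -0.5997874 , -0.06452209]), 'ft_torque': array([-0.00790607,  0.01500366,  0.05149666]), 'gripper_force': 0.0, 'finger_gap': 1.0012842761160388}
side [[347.9379356186038, 0.0, 256.681294570006], [0.0, 347.9379356186038, 186.03392466791706], [0.0, 0.0, 1.0]] [0.21223817 0.50290857 0.83169811] [-0.2943, 0.884, -0.3425, 0.1211]
top [[411.8138984713539, 0.0, 255.1085129059235], [0.0, 411.8138984713539, 187.39114631082958], [0.0, 0.0, 1.0]] [ 0.5096376  -0.0227489   1.17138122] [0.7154, -0.6968, 0.039, -0.0339]
wrist [[281.2563880701231, 0.0, 255.92940683480836], [0.0, 281.2563880701231, 189.61918388516378], [0.0, 0.0, 1.0]] [ 0.32507559 -0.5409999   0.3725786 ] [0.8263, -0.5402, -0.0879, 0.133]
```

View images.

View pics/side0.png

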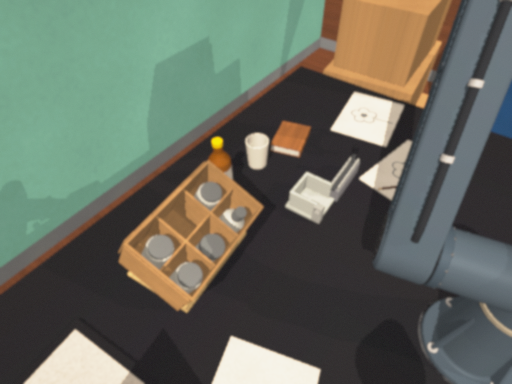

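View pics/top0.png

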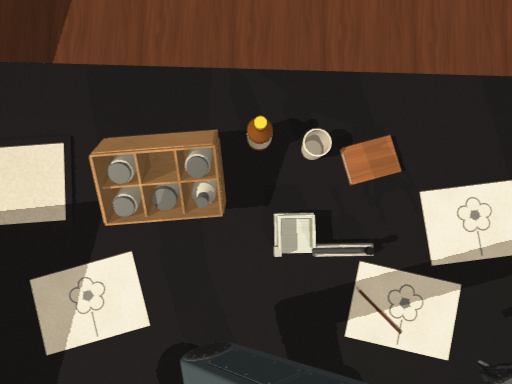

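Wash bottle: near row, right-hand column (cap at about (203,197) in top, (238,213) in side). Dock bay is about (295,233) in top, and the knob is at the right end near (370,250). I'll enlarge the crops to pick corners.

```bash
python3 - <<'E'
import cv2,numpy as np
for n,(x0,y0,x1,y1),k in [("top",(90,120,390,265),2.6),("side",(110,140,370,315),3)]:
    im=cv2.imread(f"pics/{n}0.png")[y0:y1,x0:x1]
    im=cv2.resize(im,None,fx=k,fy=k,interpolation=cv2.INTER_CUBIC)
    for u in range((x0+19)//20*20,x1,20):
        c=int((u-x0)*k); cv2.line(im,(c,0),(c,5),(0,255,255),1); cv2.putText(im,str(u),(c-8,16),0,.35,(0,255,255),1)
    for v in range((y0+19)//20*20,y1,20):
        c=int((v-y0)*k); cv2.line(im,(0,c),(5,c),(0,255,255),1); cv2.putText(im,str(v),(6,c+4),0,.35,(0,255,255),1)
    cv2.imwrite(f"pics/{n}0c.png",im); print(im.shape)
E
```

```text
(377, 780, 3)
(525, 780, 3)
```

View pics/top0c.png

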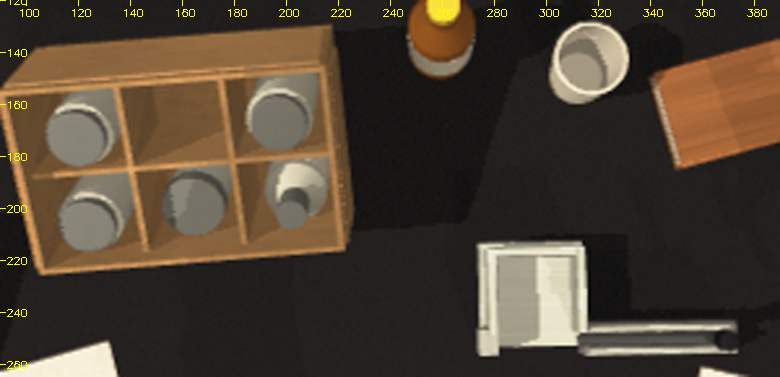

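View pics/side0c.png

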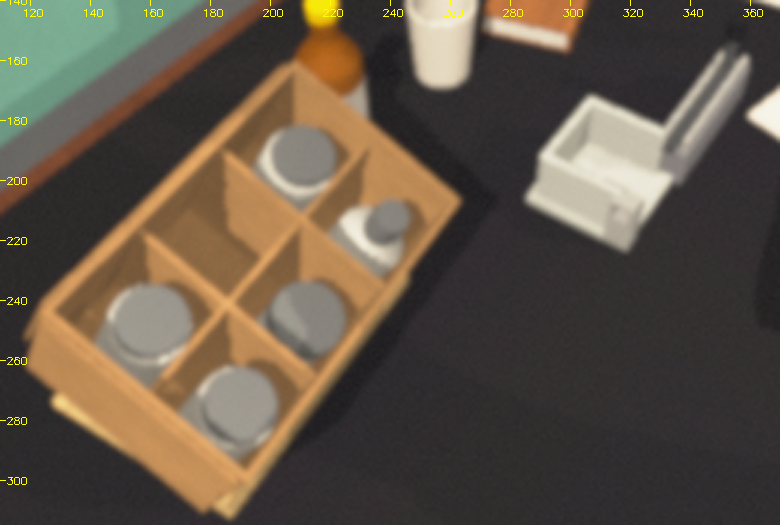

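```bash
cat > h.py <<'E'
import numpy as np
from scipy.spatial.transform import Rotation as R
def ray(s,uv):
    r=s["rotation"]; r=R.from_quat(r).as_matrix() if np.size(r)==4 else np.asarray(r)
    d=r@np.linalg.solve(s["intrinsics"],[uv[0],uv[1],1]); return np.asarray(s["eye"],float),d/np.linalg.norm(d)
def tri(obs):
    A=np.zeros((3,3));b=np.zeros(3);L=[ray(*o) for o in obs]
    for e,d in L: P=np.eye(3)-np.outer(d,d);A+=P;b+=P@e
    x=np.linalg.solve(A,b); return x,[np.linalg.norm(np.cross(d,x-e))*1e3 for e,d in L]
def plane(s,uv,z):
    e,d=ray(s,uv); return e+d*(z-e[2])/d[2]
E
python3 - <<'E'
from h import *
T=dict(np.load("top0.npz"));S=dict(np.load("side0.npz"))
t=lambda x,y:(90+x/2.6,120+y/2.6); s=lambda x,y:(110+x/3,140+y/3)
P={}
for n,a,b in [("FL",(3,92),(45,308)),("FR",(330,65),(298,62)),("NL",(40,273),(242,472)),("NR",(347,250),(461,200)),("cap",(291,214),(393,214)),
 ("dBL",(479,243),(541,155)),("dBR",(585,242),(591,97)),("knob",(727,340),(735,48))]:
    P[n],e=tri([(T,t(*a)),(S,s(*b))]); print(n,P[n].round(4),np.round(e,1))
print({k:np.linalg.norm(P[k[:2]]-P[k[2:]]).round(3) for k in("FLFR","NLNR","FLNL","FRNR")})
print("knob@.128",plane(T,t(727,340),.128))
for p in [(497,253),(577,253),(585,242),(479,243)]: print(plane(T,t(*p),.07))
y=(P["FL"]+P["NL"]-P["FR"]-P["NR"]);print("carton y yaw",np.degrees(np.arctan2(-y[0],y[1])), "tilt",np.degrees(np.arcsin(((P["FL"]+P["FR"]-P["NL"]-P["NR"])/2/.183)[2])))
E
```

```text
FL [0.6721 0.3526 0.2312] [1.4 1.4]
FR [0.7051 0.0635 0.2242] [0.3 0.3]
NL [0.5144 0.3374 0.1546] [2.5 2.5]
NR [0.5429 0.0487 0.1426] [1.1 1.1]
cap [0.5747 0.1019 0.1537] [0.3 0.3]
dBL [ 0.5509 -0.084   0.0758] [4.4 4.4]
dBR [ 0.5574 -0.1933  0.0626] [2. 2.]
knob [ 0.464  -0.3348  0.0772] [1. 1.]
{'FLFR': np.float64(0.291), 'NLNR': np.float64(0.29), 'FLNL': np.float64(0.176), 'FRNR': np.float64(0.182)}
knob@.128 [ 0.4652552  -0.32075394  0.128     ]
[ 0.54523174 -0.10086609  0.07      ]
[ 0.5473765  -0.18309896  0.07      ]
[ 0.55888425 -0.19120554  0.07      ]
[ 0.55500359 -0.08216245  0.07      ]
carton y yaw 6.075361806354518 tilt 25.609737361087724
```

The cap fits the geometry (lean 28°, yaw about 6°, bottle centred in its cell). First I'll spin the tool and raise it.

Request:
{"api": "send_rows", "payload": {
  "commands": "60 0 0 -0.8 0.875; 60 0 0 -0.8 0.875; 60 0 0 -0.8 0.875; 60 0 0 -0.8 0.875; 60 0 0 -0.8 0.875; 60 0 0 0 0",
  "grip_force": 35
}}

```text
t: 0.65
tcp_pos: [0.2512, -0.5741, 0.3227]
tool_rot: [0.999, 0.053, 0.001, 0.003]
force: [-0.1, -0.9, 0.5]
finger_gap: 0.705
gripper_force: 0.0
```

```bash
cat >> h.py <<'E'
def delta(tgt):
    from station import readout
    s=readout.sense(); M=R.from_quat(s["tool_rot"]).as_matrix()
    a=np.degrees(np.arctan2(M[1,0],M[0,0]))
    print("t",round(s["t"],2),"tcp",s["tcp_pos"].round(4),"yaw",a.round(2),"gap",round(s["finger_gap"]*85.4,1),"F",s["force"].round(1),"units",(M.T@(np.array(tgt)-s["tcp_pos"])/.02).round(2))
E
python3 -c "
from h import *
delta([.560,.100,.30])"
```

```text
t 0.65 tcp [ 0.2512 -0.5741  0.3227] yaw 6.1 gap 60.2 F [-0.1 -0.9  0.5] units [ 18.93 -31.88   0.94]
```

Request:
{"api": "send_rows", "payload": {
  "commands": "50 .45 -.8 0 0;50 .45 -.8 0 0;50 .45 -.8 0 0;50 .45 -.8 0 0;50 .45 -.8 0 0;50 .45 -.8 0 0;50 .45 -.8 0 0;50 .45 -.8 0 0;50 .45 -.8 0 0;50 .45 -.8 0 0;50 .45 -.8 0 0;50 .45 -.8 0 0;50 .45 -.8 0 0;50 .45 -.8 0 0;50 .45 -.8 0 0;50 .45 -.8 0 0;50 .45 -.8 0 0;50 .45 -.8 0 0;50 .45 -.8 0 0;50 .45 -.8 0 0"
}}

```text
t: 2.32
tcp_pos: [0.3955, -0.2335, 0.319]
tool_rot: [0.999, 0.054, -0.0, -0.0]
force: [0.8, 0.2, -0.0]
finger_gap: 0.577
gripper_force: 0.0
```

Request:
{"api": "send_rows", "payload": {
  "commands": "50 .45 -.8 0 0;50 .45 -.8 0 0;50 .45 -.8 0 0;50 .45 -.8 0 0;50 .45 -.8 0 0;50 .45 -.8 0 0;50 .45 -.8 0 0;50 .45 -.8 0 0;50 .45 -.8 0 0;50 .45 -.8 0 0;50 .45 -.8 0 0;50 .45 -.8 0 0;50 .45 -.8 0 0;50 .45 -.8 0 0;50 .45 -.8 0 0;50 .45 -.8 0 0;50 .45 -.8 0 0;50 .45 -.8 0 0;50 .45 -.8 0 0;50 0 0 0 0"
}}

```text
t: 3.98
tcp_pos: [0.5334, 0.0885, 0.3189]
tool_rot: [0.998, 0.055, 0.0, -0.001]
force: [0.0, -0.4, 0.1]
finger_gap: 0.584
gripper_force: 0.0
```

```bash
python3 - <<'E'
from h import *
from station import cams
import cv2
delta([.580,.102,.131])
s=cams.snapshot("wrist"); np.savez("wrist1.npz",**s); im=s["pixels"][:,:,::-1]
cv2.imwrite("pics/wrist1.png",cv2.resize(im,(768,576),interpolation=cv2.INTER_CUBIC))
print(s["eye"])
M=R.from_quat(s["rotation"]).as_matrix()
p=M.T@(np.array([.5747,.1014,.153])-s["eye"]);q=s["intrinsics"]@p;print("expected cap top px*1.5",q[:2]/q[2]*1.5)
E
```

```text
t 3.98 tcp [0.5334 0.0885 0.3189] yaw 6.36 gap 49.9 F [ 0.  -0.4  0.1] units [ 2.38 -0.4   9.4 ]
[0.61399998 0.09592946 0.45304743]
expected cap top px*1.5 [370.38398414 202.34029574]
```

View pics/wrist1.png

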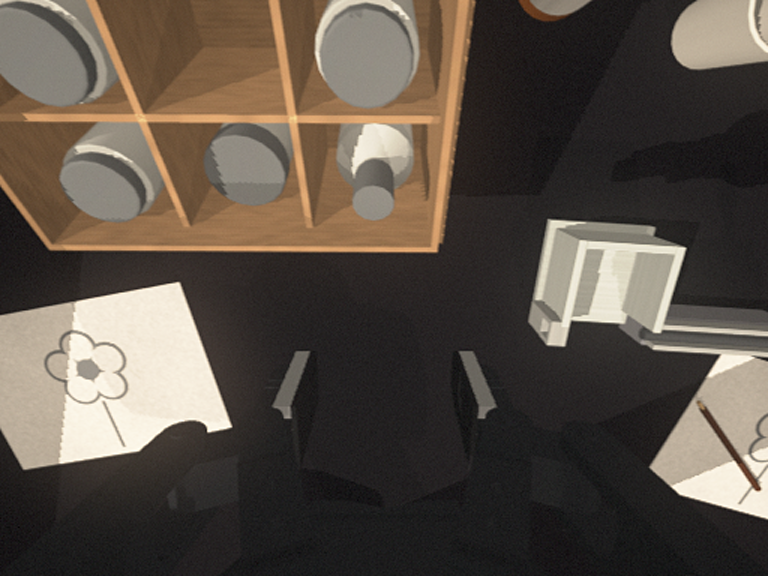

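The wrist view shows the cap-top disc at (373,202), against a prediction of (370,202), so the estimate holds. The tool is also aligned with the rim. Descending.

Request:
{"api": "send_rows", "payload": {
  "commands": "50 .6 -.1 0 0;50 .6 -.1 0 0;50 .6 -.1 0 0;50 .55 0 0 0;50 0 0 .9 0;50 0 0 .9 0;50 0 0 .9 0;50 0 0 .9 0;50 0 0 .9 0;50 0 0 .9 0;50 0 0 .8 0;50 0 0 .6 0;50 0 0 .4 0;50 0 0 0 0"
}}

```text
t: 5.2
tcp_pos: [0.5773, 0.096, 0.1734]
tool_rot: [0.999, 0.053, -0.002, -0.0]
force: [0.1, -0.2, -0.1]
finger_gap: 0.582
gripper_force: 0.0
```

```bash
python3 -c "
from h import *
delta([.580,.1005,.131])"
```

```text
t 5.2 tcp [0.5773 0.096  0.1734] yaw 6.13 gap 49.7 F [ 0.1 -0.2 -0.1] units [ 0.17 -0.21  2.12]
```

Request:
{"api": "send_rows", "payload": {
  "commands": "50 .2 -.2 .5 0;50 0 0 .5 0;50 0 0 .5 0;50 0 0 .4 0;50 0 0 .2 0;50 0 0 0 0;15 0 0 0 0;15 0 0 0 0;15 0 0 0 0;15 0 0 0 0;15 0 0 0 0;15 0 0 0 0",
  "grip_force": 35
}}

```text
t: 6.2
tcp_pos: [0.583, 0.1011, 0.1374]
tool_rot: [0.999, 0.054, 0.002, 0.001]
force: [-7.7, 1.8, 24.5]
finger_gap: 0.337
gripper_force: 36.5
```

```bash
python3 -c "
from h import *
delta([.580,.1005,.131])"
```

```text
t 6.2 tcp [0.583  0.1011 0.1374] yaw 6.19 gap 28.8 F [-7.7  1.8 24.5] units [-0.15  0.01  0.32]
```

Request:
{"api": "send_rows", "payload": {
  "commands": "15 -.1 0 -.2 0;15 -.2 0 -.4 0;15 -.2 0 -.4 0;15 0 0 0 0"
}}

```text
t: 6.53
tcp_pos: [0.5734, 0.0998, 0.1547]
tool_rot: [0.999, 0.054, 0.002, 0.0]
force: [2.6, 1.1, 2.8]
finger_gap: 0.335
gripper_force: 37.3
```

```bash
python3 - <<'E'
from h import *
from station import cams
import cv2
delta([.583-.07,.1011-.0075,.1374+.1325])
E
```

```text
t 6.53 tcp [0.5734 0.0998 0.1547] yaw 6.15 gap 28.6 F [2.6 1.1 2.8] units [-3.02 -0.01 -5.77]
```

Request:
{"api": "send_rows", "payload": {
  "commands": "15 -.22 0 -.42 0;15 -.22 0 -.42 0;15 -.22 0 -.42 0;15 -.22 0 -.42 0;15 -.22 0 -.42 0;15 -.22 0 -.42 0;15 -.22 0 -.42 0;15 0 0 0 0"
}}

```text
t: 7.2
tcp_pos: [0.5417, 0.0965, 0.2137]
tool_rot: [0.999, 0.054, 0.001, 0.0]
force: [1.1, -0.2, 2.6]
finger_gap: 0.335
gripper_force: 37.1
```

Request:
{"api": "send_rows", "payload": {
  "commands": "15 -.22 0 -.42 0;15 -.22 0 -.42 0;15 -.22 0 -.42 0;15 -.22 0 -.42 0;15 -.22 0 -.42 0;15 -.22 0 -.42 0;15 -.22 0 -.42 0;15 -.1 0 -.4 0;15 0 0 -.4 0;15 0 0 -.4 0;15 0 0 0 0;15 0 0 0 0"
}}

```text
t: 8.2
tcp_pos: [0.5095, 0.0931, 0.2954]
tool_rot: [0.999, 0.054, 0.0, 0.0]
force: [0.0, -0.1, -2.8]
finger_gap: 0.33
gripper_force: 36.8
```

```bash
python3 - <<'E'
from h import *
from station import cams
import cv2
delta([.45,.05,.27])
s=cams.snapshot("side");t=cams.snapshot("top")
a=s["pixels"][110:310,140:440,::-1];b=t["pixels"][120:320,100:400,::-1]
cv2.imwrite("pics/out.png",cv2.resize(np.hstack([a,b]),None,fx=1.33,fy=1.33,interpolation=cv2.INTER_CUBIC))
E
```

```text
t 8.2 tcp [0.5095 0.0931 0.2954] yaw 6.15 gap 28.2 F [ 0.  -0.1 -2.8] units [-3.19  1.82  1.27]
```

View pics/out.png

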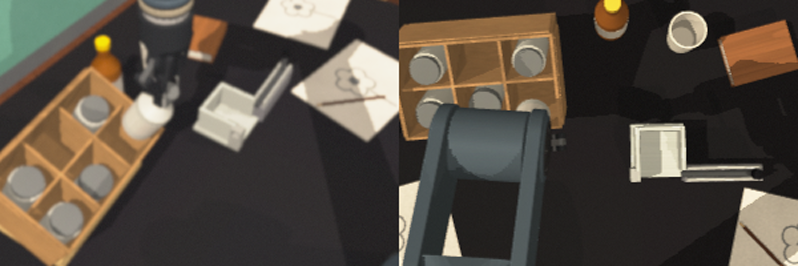

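The side crop shows the bottle out, held and still tilted, with its axis running from (157,90) to (143,125). I'll carry it to the dock, clear of the carton, and measure the tilt there.

Request:
{"api": "send_rows", "payload": {
  "commands": "15 0 0 -.6 0;15 0 .2 -.6 0;15 -.09 .6 0 .1;15 -.09 .77 0 .1;15 -.09 .77 0 .1;15 -.09 .77 0 .1;15 -.09 .77 0 .1;15 -.09 .77 0 .1;15 -.09 .77 0 .1;15 -.09 .77 0 .1;15 -.09 .77 0 .1;15 -.09 .77 0 .1;15 -.09 .77 0 0;15 -.09 .77 0 0;15 -.09 .77 0 0;15 -.09 .7 0 0;15 -.05 .5 0 0;15 0 .3 0 0;15 0 0 0 0;15 0 0 0 0"
}}

```text
t: 9.97
tcp_pos: [0.4976, -0.1388, 0.3185]
tool_rot: [1.0, 0.018, -0.0, -0.0]
force: [-0.5, 0.2, -4.0]
finger_gap: 0.336
gripper_force: 36.8
```

```bash
python3 - <<'E'
from h import *
from station import cams
import cv2
delta([.506,-.141,.315])
ims=[]
for n in ("side","wrist"):
    s=cams.snapshot(n); np.savez(n+"2.npz",**s); ims.append(s["pixels"][:,:,::-1])
a=cv2.resize(ims[0][100:250,230:420],(380,300),interpolation=cv2.INTER_CUBIC);b=cv2.resize(ims[1],(400,300),interpolation=cv2.INTER_AREA)
cv2.imwrite("pics/held.png",np.hstack([a,b]))
E
```

```text
t 9.97 tcp [ 0.4976 -0.1388  0.3185] yaw 2.11 gap 28.7 F [-0.5  0.2 -4. ] units [0.42 0.12 0.18]
```

View pics/held.png

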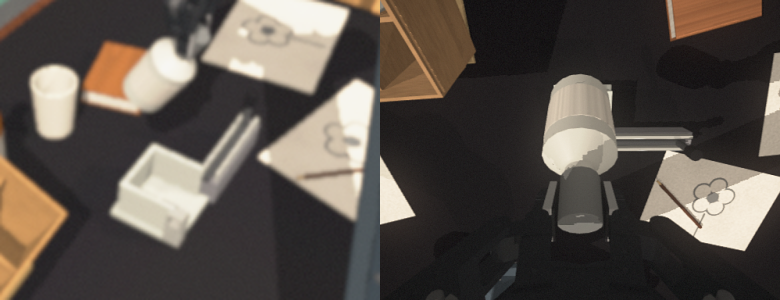

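```bash
python3 - <<'E'
from h import *
import cv2
s=dict(np.load("wrist2.npz")); im=cv2.cvtColor(s["pixels"],cv2.COLOR_RGB2GRAY)
print("col profile", [int(v) for v in im[84:112:2,250:262].mean(1)])
tcp=np.array([.4976,-.1388,.3185]);g=tcp+[0,0,.011];f=np.array([np.cos(.037),np.sin(.037),0]);z=np.array([0,0,1.])
M=R.from_quat(s["rotation"]).as_matrix()
def px(p): q=s["intrinsics"]@(M.T@(p-s["eye"]));return (q[:2]/q[2]).round(1)
for S in (118,126):
  for d in (0,8,12,16,20,24,28):
    t=np.radians(d);zb=-np.sin(t)*f+np.cos(t)*z;xb=np.cos(t)*f+np.sin(t)*z
    b=g-S/1e3*zb
    print(S,d,"base",px(b+.031*xb),"sh78",px(b+.078*zb+.031*xb),"captop",px(b+.136*zb))
E
```

```text
col profile [35, 35, 36, 38, 37, 37, 159, 157, 157, 157, 155, 152, 171, 171]
118 0 base [254.8 156.9] sh78 [254.3 183.3] captop [253.7 288. ]
118 8 base [254.8 139.2] sh78 [254.3 177.1] captop [253.7 292.5]
118 12 base [254.8 130.3] sh78 [254.2 174.3] captop [253.7 294.4]
118 16 base [254.7 121.3] sh78 [254.2 171.9] captop [253.7 296.2]
118 20 base [254.7 112.2] sh78 [254.2 169.8] captop [253.7 297.8]
118 24 base [254.7 103.1] sh78 [254.1 167.9] captop [253.7 299.2]
118 28 base [254.6  93.8] sh78 [254.1 166.5] captop [253.8 300.4]
126 0 base [254.9 155.1] sh78 [254.4 179.6] captop [253.8 277.1]
126 8 base [254.8 136.6] sh78 [254.3 171.8] captop [253.8 279.5]
126 12 base [254.8 127.2] sh78 [254.3 168.2] captop [253.8 280.5]
126 16 base [254.8 117.7] sh78 [254.3 164.9] captop [253.8 281.5]
126 20 base [254.7 108.1] sh78 [254.2 161.8] captop [253.8 282.4]
126 24 base [254.7  98.4] sh78 [254.2 159.1] captop [253.8 283.2]
126 28 base [254.7  88.5] sh78 [254.1 156.7] captop [253.9 283.9]
```

The bottle hasn't swung: tilt is about 26°, held about 125 mm above its base. Lowering the grip force to let it swing.

Request:
{"api": "send_rows", "payload": {
  "commands": "15 0 0 0 0;15 0 0 0 0;15 0.4 0 0 0;15 0.4 0 0 0;15 -.4 0 0 0;15 0 0 0 0;15 0 0 0 0;15 0 0 0 0",
  "grip_force": 20
}}

```text
t: 10.73
tcp_pos: [0.5058, -0.1385, 0.3189]
tool_rot: [1.0, 0.019, -0.0, -0.0]
force: [-0.2, -0.4, -2.1]
finger_gap: 0.336
gripper_force: 36.8
```

```bash
cat > tilt.py <<'E'
from h import *
from station import cams,readout
import cv2
delta([.506,-.141,.315])
s=cams.snapshot("wrist"); im=cv2.cvtColor(s["pixels"],cv2.COLOR_RGB2GRAY)
p=im[60:200,250:262].mean(1);i=60+np.argmax(np.diff(p)>50);print("base edge row",i+1)
tcp=readout.sense()["tcp_pos"];g=tcp+[0,0,.011];f=np.array([np.cos(.037),np.sin(.037),0]);z=np.array([0,0,1.])
M=R.from_quat(s["rotation"]).as_matrix()
def px(p): q=s["intrinsics"]@(M.T@(p-s["eye"]));return (q[:2]/q[2])
def v(d):
    t=np.radians(d);zb=-np.sin(t)*f+np.cos(t)*z;xb=np.cos(t)*f+np.sin(t)*z
    return px(g-.125*zb+.031*xb)[1]
D=np.arange(-10,40);print("tilt",np.interp(-(i+1),-np.array([v(d) for d in D]),D))
cv2.imwrite("pics/w_last.png",s["pixels"][:,:,::-1])
E
python3 tilt.py
```

```text
t 10.73 tcp [ 0.5058 -0.1385  0.3189] yaw 2.15 gap 28.7 F [-0.2 -0.4 -2.1] units [0.01 0.13 0.19]
base edge row 95
tilt 25.63809008803997
```

Request:
{"api": "send_rows", "payload": {
  "commands": "24 0 0 0 0;24 0 0 0 0;24 0.4 0 0 0;24 -0.4 0 0 0;24 0 0 0 0",
  "grip_force": 20
}}

```text
t: 11.2
tcp_pos: [0.5049, -0.1384, 0.3187]
tool_rot: [1.0, 0.019, -0.001, -0.0]
force: [-0.0, 0.8, -3.2]
finger_gap: 0.338
gripper_force: 36.8
```

```bash
python3 tilt.py
```

```text
t 11.2 tcp [ 0.5049 -0.1384  0.3187] yaw 2.17 gap 28.9 F [-0.   0.8 -3.2] units [0.05 0.13 0.19]
base edge row 95
tilt 25.41965628198189
```

The gripper won't relax, so I'll straighten the bottle against the dock's back wall: lower it in with the base just short of the wall, then move forward.

Request:
{"api": "send_rows", "payload": {
  "commands": "15 -.7 .1 0 0;15 -.9 0 0 0;15 -.9 0 0 0;15 0 0 .8 0;15 0 0 .9 0;15 0 0 .9 0;15 0 0 .9 0;15 0 0 .9 0;15 0 0 .9 0;15 0 0 .7 0;15 0 0 .4 0;15 0 0 0 0"
}}

```text
t: 12.25
tcp_pos: [0.455, -0.142, 0.1895]
tool_rot: [1.0, 0.019, -0.002, -0.001]
force: [-0.5, 0.2, -3.2]
finger_gap: 0.335
gripper_force: 36.7
```

```bash
python3 - <<'E'
from h import *
from station import cams
import cv2
delta([.456,-.1425,.133])
a=cams.snapshot("side")["pixels"][110:260,260:410,::-1];s=cams.snapshot("wrist")
np.savez("wrist3.npz",**s)
b=s["pixels"][:,:,::-1]
cv2.imwrite("pics/low.png",np.hstack([cv2.resize(a,(288,288),interpolation=cv2.INTER_CUBIC),b[:288]]))
E
```

```text
t 12.25 tcp [ 0.455  -0.142   0.1895] yaw 2.14 gap 28.6 F [-0.5  0.2 -3.2] units [0.06 0.03 2.82]
```

View pics/low.png

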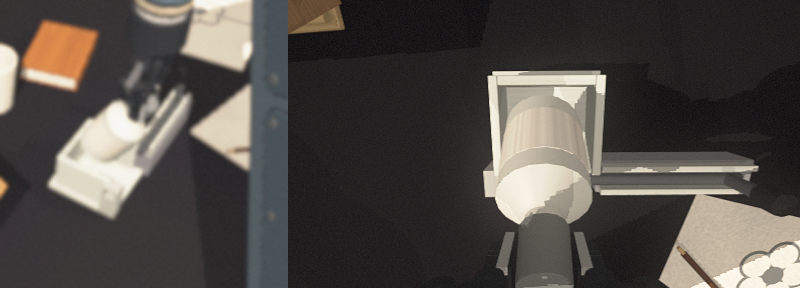

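The crop shows the base entering the bay, centred between the walls (inner rim at columns about 499 to 596, back rim rows 73 to 85, image offset 288). Checking the bay centre from these.

```bash
python3 - <<'E'
from h import *
s=dict(np.load("wrist3.npz"))
for n,p in [("BLout",(490,76)),("BRout",(605,74)),("BLin",(500,85)),("BRin",(596,85)),("RinFront",(590,175))]: print(n,plane(s,(p[0]-288,p[1]),.07).round(4))
print(plane(s,(745-288,172),.128))
E
```

```text
BLout [ 0.5512 -0.0948  0.07  ]
BRout [ 0.5564 -0.1912  0.07  ]
BLin [ 0.5444 -0.1031  0.07  ]
BRin [ 0.5475 -0.1845  0.07  ]
RinFront [ 0.4683 -0.1865  0.07  ]
[ 0.49038157 -0.28756046  0.128     ]
```

Request:
{"api": "send_rows", "payload": {
  "commands": "15 0 .1 .6 0;15 0 0 .6 0;15 0 0 .6 0;15 0 0 .5 0;15 0 0 .3 0;15 0 0 0 0;15 .25 0 0 0;15 .25 0 0 0;15 .25 0 0 0;15 .25 0 0 0;15 0 0 0 0"
}}

```text
t: 13.27
tcp_pos: [0.4763, -0.1434, 0.1393]
tool_rot: [1.0, 0.019, -0.0, -0.0]
force: [-3.2, 0.7, -3.7]
finger_gap: 0.34
gripper_force: 37.0
```

```bash
python3 tilt.py
```

```text
t 13.27 tcp [ 0.4763 -0.1434  0.1393] yaw 2.2 gap 29.0 F [-3.2  0.7 -3.7] units [ 1.48 -0.07 -8.79]
base edge row 91
tilt 27.412014752800026
```

Request:
{"api": "send_rows", "payload": {
  "commands": "15 .25 0 0 0;15 .25 0 0 0;15 .25 0 0 0;15 .25 0 0 0;15 .25 0 0 0;15 .25 0 0 0;15 .25 0 0 0;15 0 0 0 0;15 0 0 0 0"
}}

```text
t: 14.07
tcp_pos: [0.5118, -0.1426, 0.1387]
tool_rot: [1.0, 0.019, 0.001, 0.0]
force: [-1.6, -1.3, -3.2]
finger_gap: 0.34
gripper_force: 38.4
```

```bash
python3 - <<'E'
from h import *
from station import cams
import cv2
delta([.506,-.143,.1295])
a=cams.snapshot("side");np.savez("side4.npz",**a);s=cams.snapshot("wrist");np.savez("wrist4.npz",**s)
a=a["pixels"][110:260,260:410,::-1];b=s["pixels"][:,:,::-1]
cv2.imwrite("pics/up.png",np.hstack([cv2.resize(a,(288,288),interpolation=cv2.INTER_CUBIC),b[40:328]]))
E
```

```text
t 14.07 tcp [ 0.5118 -0.1426  0.1387] yaw 2.15 gap 29.0 F [-1.6 -1.3 -3.2] units [-0.29  0.01  0.46]
```

View pics/up.png

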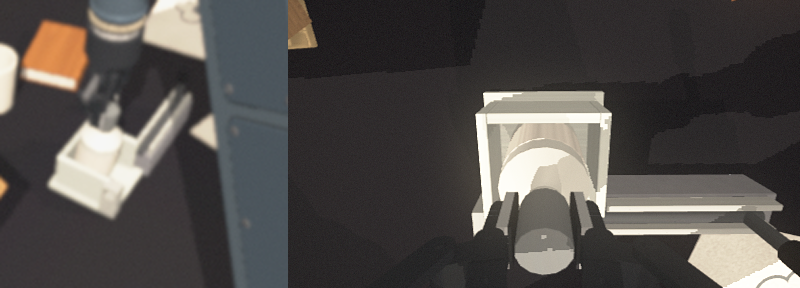

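The wrist view shows the cap at (545,235), straight over the bay between the walls, and the bottle is upright in side. Backing off the wall slightly and lowering.

Request:
{"api": "send_rows", "payload": {
  "commands": "15 -.2 0 .1 0;15 0 0 .15 0;15 0 0 .15 0;15 0 0 .15 0;15 0 0 .1 0;15 0 0 0 0"
}}

```text
t: 14.67
tcp_pos: [0.5087, -0.143, 0.1273]
tool_rot: [1.0, 0.018, 0.002, 0.001]
force: [-0.1, 2.8, 7.3]
finger_gap: 0.34
gripper_force: 39.4
```

```bash
python3 -c "
from h import *
delta([.508,-.143,.124])"
```

```text
t 14.67 tcp [ 0.5087 -0.143   0.1273] yaw 2.11 gap 29.0 F [-0.1  2.8  7.3] units [-0.03 -0.    0.17]
```

Request:
{"api": "send_rows", "payload": {
  "commands": "15 0 0 0 0;15 0 0 0 0;32 0 0 0 0;36 0 0 0 0;42 0 0 0 0;50 0 0 0 0;50 0 0 0 0;50 0 0 0 0;50 0 0 -.3 0;50 0 0 -.6 0;50 0 0 -.9 0;50 0 0 -.9 0;50 0 0 -.9 0;50 0 0 0 0"
}}

```text
t: 15.83
tcp_pos: [0.509, -0.1435, 0.2015]
tool_rot: [1.0, 0.019, 0.003, 0.002]
force: [0.7, -0.9, 0.1]
finger_gap: 0.586
gripper_force: 0.0
```

```bash
python3 - <<'E'
from h import *
from station import cams
import cv2
delta([.464,-.321,.20])
t=cams.snapshot("top");a=cams.snapshot("side");s=cams.snapshot("wrist")
np.savez("wrist5.npz",**s);np.savez("side5.npz",**a);np.savez("top5.npz",**t)
A=cv2.resize(a["pixels"][110:260,260:410,::-1],(288,288),interpolation=cv2.INTER_CUBIC);b=s["pixels"][40:328,:,::-1]
cv2.imwrite("pics/rel.png",np.hstack([A,b]))
E
```

```text
t 15.83 tcp [ 0.509  -0.1435  0.2015] yaw 2.16 gap 50.1 F [ 0.7 -0.9  0.1] units [-2.58  8.78  0.09]
```

View pics/rel.png

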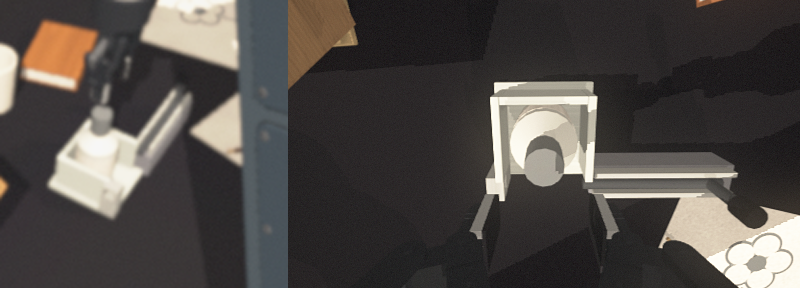

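The released bottle stands upright (cap top at (544,167) in the crop). The knob's top disc is at about (752,212). Locating both.

```bash
python3 - <<'E'
from h import *
s=dict(np.load("wrist5.npz"));T=dict(np.load("top0.npz"))
print("cap",plane(s,(544-288,167+40),.146).round(4))
print("knob",plane(s,(752-288,212+40),.128).round(4))
print(tri([(s,(750-288,209+40)),(T,(90+727/2.6,120+340/2.6))]))
delta([.464,-.321,.20])
E
```

```text
cap [ 0.5135 -0.144   0.146 ]
knob [ 0.4726 -0.318   0.128 ]
(array([ 0.4660951 , -0.32624862,  0.113664  ]), [np.float64(1.9890623630855635), np.float64(1.9890623630856221)])
t 15.98 tcp [ 0.5066 -0.1423  0.1978] yaw 2.16 gap 49.7 F [-0.4  0.4 -0.6] units [-2.47  8.85 -0.11]
```

Request:
{"api": "send_rows", "payload": {
  "commands": "55 -.2 .74 0 0;55 -.2 .74 0 0;55 -.2 .74 0 0;55 -.2 .74 0 0;55 -.2 .74 0 0;55 -.2 .74 0 0;55 -.2 .74 0 0;55 -.2 .74 0 0;55 -.2 .74 0 0;55 -.2 .74 0 0;55 -.2 .74 0 0;55 -.15 .74 0 0;55 0 0 0 0;55 0 0 0 0"
}}

```text
t: 17.15
tcp_pos: [0.4664, -0.3225, 0.1976]
tool_rot: [1.0, 0.018, -0.0, -0.0]
force: [0.3, -0.1, -0.9]
finger_gap: 0.645
gripper_force: 0.0
```

```bash
python3 -c "
from h import *
from station import cams
import cv2
delta([.466,-.322,.106])
s=cams.snapshot('wrist');np.savez('wrist6.npz',**s)
cv2.imwrite('pics/knob.png',cv2.resize(s['pixels'][150:384,100:412,::-1],(780,585)))
"
```

```text
t 17.15 tcp [ 0.4664 -0.3225  0.1976] yaw 2.05 gap 55.1 F [ 0.3 -0.1 -0.9] units [-0.02 -0.02  4.58]
```

View pics/knob.png

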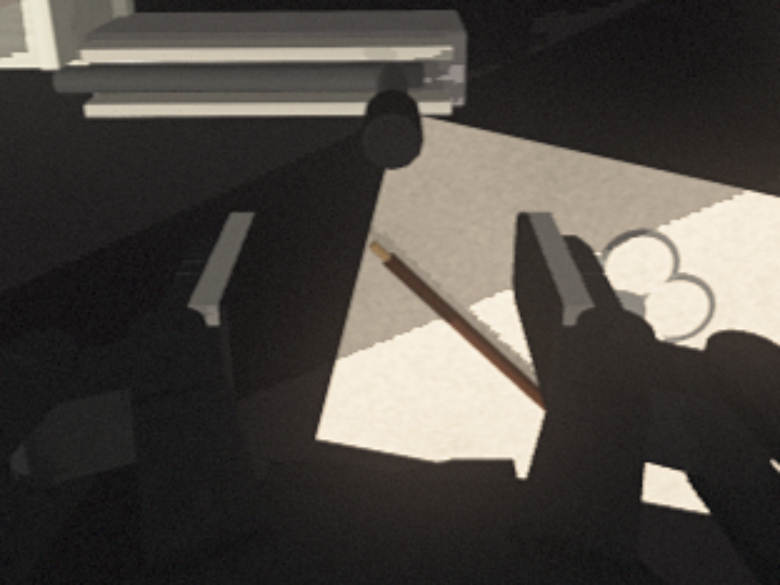

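The knob's top disc is at (392,140), centred between the fingers, which gives full-frame pixel (256.8,206).

```bash
python3 -c "
from h import *
s=dict(np.load('wrist6.npz'));p=plane(s,(256.8,206),.128);print(p);delta([p[0],p[1],.106])"
```

```text
[ 0.46659517 -0.32450178  0.128     ]
t 17.2 tcp [ 0.4664 -0.3216  0.1976] yaw 2.1 gap 55.0 F [-0.3  1.2 -0.1] units [0.01 0.15 4.58]
```

Request:
{"api": "send_rows", "payload": {
  "commands": "55 0 .1 .8 0;55 0 0 .8 0;55 0 0 .8 0;55 0 0 .8 0;55 0 0 .7 0;55 0 0 .4 0;55 0 0 .2 0;55 0 0 0 0;10 0 0 0 0;10 0 0 0 0;10 0 0 0 0;10 0 0 0 0;10 0 0 0 0;10 0 0 0 0",
  "grip_force": 30
}}

```text
t: 18.37
tcp_pos: [0.4672, -0.324, 0.1089]
tool_rot: [1.0, 0.019, 0.001, 0.0]
force: [0.3, 1.3, 6.4]
finger_gap: 0.224
gripper_force: 29.4
```

```bash
python3 -c "
from h import *
delta([.466,-.322,.106])"
```

```text
t 18.37 tcp [ 0.4672 -0.324   0.1089] yaw 2.14 gap 19.1 F [0.3 1.3 6.4] units [-0.06 -0.1   0.14]
```

Request:
{"api": "send_rows", "payload": {
  "commands": "10 0 -.3 0 0;10 0 -.5 0 0;10 0 -.5 0 0;10 0 -.5 0 0;10 0 -.5 0 0;10 0 -.5 0 0;10 0 -.5 0 0;10 0 -.5 0 0;10 0 -.4 0 0;10 0 -.2 0 0;10 0 0 0 0"
}}

```text
t: 19.28
tcp_pos: [0.4633, -0.2355, 0.1089]
tool_rot: [1.0, 0.019, 0.0, 0.001]
force: [-1.3, -0.3, 7.7]
finger_gap: 0.222
gripper_force: 29.9
```

```bash
python3 -c "
from h import *
delta([.4705,-.224,.109])"
```

```text
t 19.28 tcp [ 0.4633 -0.2355  0.1089] yaw 2.2 gap 19.0 F [-1.3 -0.3  7.7] units [ 0.38 -0.56 -0.01]
```

Request:
{"api": "send_rows", "payload": {
  "commands": "10 0 -.15 0 0;10 0 -.15 0 0;10 0 -.1 0 0;10 0 -.1 0 0;10 0 -.1 0 0;10 0 0 0 0"
}}

```text
t: 19.78
tcp_pos: [0.4631, -0.2274, 0.1089]
tool_rot: [1.0, 0.02, 0.0, 0.004]
force: [-5.7, -10.8, 5.5]
finger_gap: 0.223
gripper_force: 29.9
```

```bash
python3 -c "
from h import *
delta([.4705,-.224,.109])"
```

```text
t 19.78 tcp [ 0.4631 -0.2274  0.1089] yaw 2.31 gap 19.0 F [ -5.7 -10.8   5.5] units [ 0.38 -0.16 -0.01]
```

Request:
{"api": "send_rows", "payload": {
  "commands": "10 0 -.1 0 0;10 0 -.1 0 0;10 0 0 0 0;10 0 0 0 0"
}}

```text
t: 20.12
tcp_pos: [0.4632, -0.2272, 0.1089]
tool_rot: [1.0, 0.021, 0.001, 0.007]
force: [-9.7, -21.9, 2.1]
finger_gap: 0.221
gripper_force: 30.3
```

```bash
python3 - <<'E'
from h import *
from station import cams
import cv2
delta([.4705,-.224,.109])
E
```

```text
t 20.12 tcp [ 0.4632 -0.2272  0.1089] yaw 2.38 gap 18.8 F [ -9.7 -21.9   2.1] units [ 0.37 -0.15 -0.01]
```

Hard stop reached. I'll relax the push, release, lift away and check.

Request:
{"api": "send_rows", "payload": {
  "commands": "10 0 .15 0 0;10 0 .1 0 0;10 0 0 0 0;30 0 0 0 0;45 0 0 0 0;45 0 0 0 0;45 0 0 0 0;45 0 0 -.5 0;45 0 0 -.9 0;45 0 0 -.9 0;45 0 0 -.9 0;45 -.3 0 -.9 0;45 -.9 0 -.9 0;45 -.9 0 0 0;45 -.9 0 0 0;45 0 0 0 0;45 0 0 0 0"
}}

```text
t: 21.53
tcp_pos: [0.4028, -0.2269, 0.2085]
tool_rot: [1.0, 0.018, 0.0, 0.0]
force: [-0.2, -0.3, 0.4]
finger_gap: 0.526
gripper_force: 0.0
```

```bash
python3 - <<'E'
from h import *
from station import cams
import cv2
delta([.4705,-.224,.109])
a=cams.snapshot("side");s=cams.snapshot("wrist");np.savez("wrist7.npz",**s)
A=cv2.resize(a["pixels"][130:250,270:390,::-1],(288,288),interpolation=cv2.INTER_CUBIC);b=s["pixels"][0:288,:,::-1]
cv2.imwrite("pics/end.png",np.hstack([A,b]))
E
```

```text
t 21.53 tcp [ 0.4028 -0.2269  0.2085] yaw 2.09 gap 44.9 F [-0.2 -0.3  0.4] units [ 3.38 -0.02  4.98]
```

View pics/end.png

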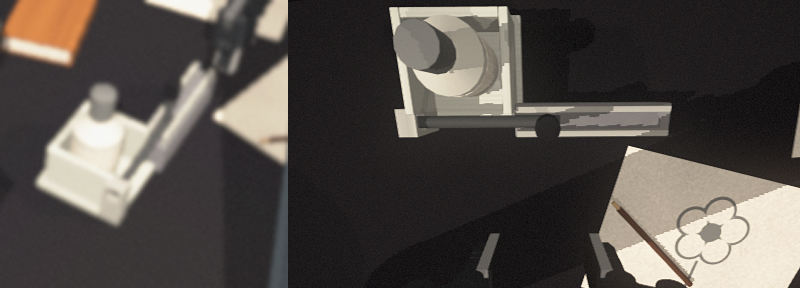

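The rod crosses the front into the keeper at (405,122), the knob is at (547,125), and the bottle stands upright in the bay. Handing in.

```bash
python3 -c "
from station import sign_off
print(sign_off())"
```

```text
the job is handed in; nothing more can be done
None
```

The wash bottle stands upright in the dock with the bolt pushed hard against its stop in the keeper, and the job is handed in at about 21.5 s; the judge's verdict was not shown.

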